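Build up the power-cut desk lamp in its dock and test its switch

ROBOT

A 6-joint arm with a two-finger parallel gripper is mounted at the origin on the work surface. World frame = base frame: x ahead of the robot, y to its left, z up, the work surface at z = 0. Lengths are in mm, angles in rad, forces in N, time in s.
With the tool pointing down it reaches from about 325 to 900 mm from the base axis. Payload 6.1 kg.
Tool frame: the origin (TCP) lies midway between the tips of the shut fingers; the grasp point (between the pads) lies bot.tcp_to_grasp behind it (bot.tcp_to_grasp is the distance from the TCP to the grasp point, in mm); z points along the fingers, y is the line along which they close (so a half turn about z gives the same grasp; the last joint's range is limited). The gripper opens to 85 mm and grips with 20 to 120 N. Pads are 22 mm wide; open, the fingers measure 114 mm over their backs; the gripper's body (76 mm by 85 mm) begins 54 mm behind the grasp point. The pads swing forward as they close: fully open they stand 13 mm farther back than shut.
Start: joints at [1.174, 0.22, 1.526, -0, 1.395, -0.126], TCP at [167.188, 602.216, 231.3] pointing down, gripper open.
Joint ranges: [-2.98, 2.98], [-0.91, 2.08], [0.09, 2.57], [-1.24, 4.39], [0.2, 2.65], [-2.68, 2.68]. Speed limits (rad/s): [2.57, 2.57, 3.01, 3.14, 3.14, 3.14].

INTERFACE

Orientations are given as a 3x3 rotation matrix whose columns are the frame's x, y, z axes.
In Python, from plant import bot, snapshot, get_calibration gives the robot as it stands.
- The arm moves only by the tool drive_tool, never from a script. Its argument "motion" is text: rows parted by semicolons, each of 4 numbers parted by spaces: the shift along the tool's x, y, z in m, then the turn about the tool's z in degrees. A call has 1 to 10 rows; each row shifts and turns the commanded pose from where the row before left it, along the tool's axes as they then stand; what a row does not reach is not made up. A row lasts 1/8 s, in which the tool goes at most 62.5 mm and 10.7 degrees, less where a joint would pass 70% of its speed; a pose out of reach is approached as far as the arm can. A call is refused whole if a number of a shift passes 0.0625 or a number of a turn 10.7, either way. A call with a gripper value outside its range is refused whole. "grip" is the closure in counts, from 0 (fully open) to 255 (shut), set as the call begins (left out, the last holds). The fingers move at their own pace and stop on an object; "newtons" is the grip in N (left out, the last holds). Time passes only in rows, so rows that do not move let the fingers close. It gives the time, the measured TCP pose, the force, the opening and the grip force at its end, in the units of the state.
- bot.get_state(): the state, without advancing time (a new reading comes with each control period).
- snapshot(name): name is "scene" or "side" or "wrist"; returns the picture (420x560x3 uint8, red, green, blue); there is no depth.
- get_calibration(name): a dict with "fov_y" (degrees; the focal length in pixels is half the picture's height over the tangent of half this angle, whatever the lens; pixels are square), "cx", "cy" (the principal point, pixels), "k1" (the pictures are not rectified: a ray, as slopes to the right and down, at radius r is drawn at 1 + k1 r^2 times it, then the intrinsics apply), "R" (3x3) and "t" (3): a world point X has camera coordinates R X + t; the wrist camera has in their place "hand_eye" (4x4, takes a point from camera to tool coordinates, whose origin is the TCP and whose axes are the flange's). Camera axes: x right, y down, z forward; pixel columns grow to the right and rows downward; lengths in mm; the calibration is good to about 2 mm. A picture is of the moment at which its call begins: read the wrist's pose just before it. get_calibration takes no time and is no camera call.
- bot.sign_off(): hands the job in; it is judged then, once.
The state is a dict: "clock": time; "joints": joint angles; "qd": joint speeds; "joint_efforts": joint torques, N m; "tcp_pos": TCP position; "eef_rot": TCP orientation; "force": force on the tool from outside, world axes, zero at the start; "moment": the same for the moment, N m; "opening": finger opening in mm; "gripper_force": force on a finger pad.
Only numpy, scipy, OpenCV 4.12 (cv2) and the standard library are available. Lean on these libraries where they do the work, as an engineer would, in place of code of your own. Each camera call takes 0.05 s, during which the arm holds its last target. There are 200 camera calls.

TASK

Get the modular desk lamp ready for the next power cut: push the battery pack along the desk, without lifting it, through the open front of the metal dock until it is fully home against the back stop. Then lower the slotted spacer plate gently (do not drop it) into the dock's pocket so that it lies flat on the battery, and the lamp head flat on top of the spacer in the same way. Finally press the lamp head's switch plunger all the way down to its stop and let it spring back, leaving the stack squarely seated and the other things on the desk where they are.

Things in the scene. Friction and masses are not known exactly. Their poses are not given: they have to be found in the camera images.
- dock: Aluminium dock screwed to the desk, 120 (x) by 78 mm (y), corner posts 80 mm high. Origin: on the desk, centre of the pocket; x from the open front (robot side) to the back, z up. Pocket: |x| < 52, |y| < 31 mm, open on top, its floor is the desk. Posts fill 27 < |x| < 60; between them each long side has a window 54 mm long over a rail 24 mm high: fingers fit.
- slot (a point): Centre of the dock's front slot on the desk, at x = -60 mm in the dock's frame. The slot is 62 mm wide and 44 mm high; above 44 mm two lips, at x = -60 to -52, reach 10 mm inward from the posts. Two wings 18 mm high flare outward from the slot to x = -86, |y| = 49 mm and guide the battery in.
- back_stop (a point): Middle of the face of the dock's back stop, at x = +52, z = 20 mm in the dock's frame; the stop is 30 mm high. Sliding the battery takes about 3 to 15 N, depending on friction and how it rubs the guides.
- pocket_top (a point): Centre of the pocket's mouth, 80 mm above the desk; from there to 92 mm the tops of posts and lips flare outward by 6 mm as a lead-in.
- battery: Grey battery pack, a block 124 mm (x) by 58 mm (y) by 40 mm high, about 0.45 kg; starts on the desk in front of the dock, roughly in line with the slot (up to 12 mm and 0.1 rad off), its x along the dock's. Origin: centre of underside. Home against the back stop its origin is at x = -10 mm in the dock's frame, its near end 12 mm out of the slot (x = -72).
- spacer: Grey flat spacer plate with dark vent slots in its top, 100 mm (x) by 58 mm (y) by 18 mm thick, about 0.14 kg, lying on the desk to one side. Origin: centre of underside. Seated, its underside is 40 mm above the desk and its x axis lies along the dock's x, either way round.
- lamp: Grey lamp head, about 0.2 kg: base plate 100 (x) by 58 (y) by 18 mm, on it a white round disc, 56 mm diameter, from 18 to 28 mm height, and at its centre the steel switch plunger, 32 mm diameter, from 29 to 42 mm. Starts upright on the desk, on the other side from the spacer. Origin: centre of underside. Seated, its underside is 58 mm above the desk, x along the dock's, either way round.
- switch (a joint): Travel of the lamp head's spring plunger, m: 0 up, 0.008 down at its stop. Straight down; the spring takes 2 N to start and 6 N to hold at the stop, and returns it.
- switch_top (a point): Centre of the top face of the plunger head, 42 mm above the lamp head's underside when up.
- paperweight: Bystander: glass dome, 70 mm diameter, 45 mm high. Origin: centre of underside.
- coaster: Bystander: white ceramic disc, 90 mm diameter, 7 mm thick. Origin: centre of underside.
- stapler: Bystander: green stapler 140 mm long (x), 34 mm wide, 48 mm high. Origin: centre of underside.
- pencil_cup: Bystander: steel cup, 74 mm diameter, 95 mm high, pencils reaching to 165 mm. Origin: centre of underside.
- mug: Bystander: mug, 80 mm diameter, 92 mm high, handle to its +y. Origin: centre of underside.
- phone_stand: Bystander: clear acrylic phone stand, 90 by 80 mm, 115 mm high, with a tilt lever. Origin: centre of underside.
Not all that is in view belongs to the job. What is shaped like the lamp but brown or pink is not meant. Leave any turquoise look-alike of the spacer alone.

How it is judged (in metres and radians):
On the way, in this order (a step that is already met when the one before it is completed fails the run):
1. the battery pack is fully home in the dock, against the back stop (x of battery in the frame of dock between -0.015 and -0.005 m and y of battery in the frame of dock between -0.005 and 0.005 m and z of battery in the frame of dock between -0.003 and 0.003 m and angle between the x axis of battery and the x axis of dock, either way round below 0.08 rad and angle between battery's own z axis and vertical below 0.05 rad), for 0.2 s.
2. the spacer lies flat on the battery inside the pocket, let go (all of step 1 and x of spacer in the frame of dock between -0.005 and 0.005 m and y of spacer in the frame of dock between -0.005 and 0.005 m and z of spacer in the frame of dock between 0.037 and 0.043 m and angle between the x axis of spacer and the x axis of dock, either way round below 0.08 rad and angle between spacer's own z axis and vertical below 0.05 rad and contact force between the fingers and spacer below 0.3 N), for 0.2 s.
3. the lamp head lies flat on the spacer inside the pocket, let go, its switch still up (all of step 1 and x of spacer in the frame of dock between -0.005 and 0.005 m and y of spacer in the frame of dock between -0.005 and 0.005 m and z of spacer in the frame of dock between 0.037 and 0.043 m and angle between the x axis of each of spacer, lamp and the x axis of dock, either way round below 0.08 rad and angle between each of spacer, lamp's own z axis and vertical below 0.05 rad and x of lamp in the frame of dock between -0.005 and 0.005 m and y of lamp in the frame of dock between -0.005 and 0.005 m and z of lamp in the frame of dock between 0.055 and 0.061 m and contact force between the fingers and lamp below 0.3 N and value of joint switch below 0.002 m), for 0.2 s.
4. the switch is pressed down to its stop with the stack seated (all of step 1 and x of spacer in the frame of dock between -0.005 and 0.005 m and y of spacer in the frame of dock between -0.005 and 0.005 m and z of spacer in the frame of dock between 0.037 and 0.043 m and angle between the x axis of each of spacer, lamp and the x axis of dock, either way round below 0.08 rad and angle between each of spacer, lamp's own z axis and vertical below 0.05 rad and x of lamp in the frame of dock between -0.005 and 0.005 m and y of lamp in the frame of dock between -0.005 and 0.005 m and z of lamp in the frame of dock between 0.055 and 0.061 m and value of joint switch above 0.007 m), for 0.05 s.
At the end, for the whole second after the job is handed in: Battery against the back stop, spacer flat on it and lamp head flat on that, all square in the dock (within 5 mm sideways, 3 mm in height, 0.08 rad of square, 0.05 rad of level) and at rest; the switch, pressed at least 7 of its 8 mm, is up again (under 2 mm) (all of step 1 and x of spacer in the frame of dock between -0.005 and 0.005 m and y of spacer in the frame of dock between -0.005 and 0.005 m and z of spacer in the frame of dock between 0.037 and 0.043 m and angle between the x axis of each of spacer, lamp and the x axis of dock, either way round below 0.08 rad and angle between each of spacer, lamp's own z axis and vertical below 0.05 rad and x of lamp in the frame of dock between -0.005 and 0.005 m and y of lamp in the frame of dock between -0.005 and 0.005 m and z of lamp in the frame of dock between 0.055 and 0.061 m and value of joint switch below 0.002 m and linear speed of each of battery, spacer, lamp below 0.02 m/s); the robot touches nothing.
It fails at once if the battery pack is lifted (over 12 mm) or tipped (over 0.25 rad) (height (world z) of battery above 0.012 m or angle between battery's own z axis and vertical above 0.25 rad).
It fails at once if the spacer or lamp head is dropped into the dock (falls free faster than 0.45 m/s, about 10 mm) ((horizontal distance between spacer and dock below 0.03 m and contact force between the fingers and spacer below 0.1 N and linear speed of spacer above 0.45 m/s) or (horizontal distance between lamp and dock below 0.03 m and contact force between the fingers and lamp below 0.1 N and linear speed of lamp above 0.45 m/s)).
It fails at once if a bystander is moved more than 30 mm (distance of any of paperweight, coaster, stapler, pencil_cup, mug, phone_stand from where it was at the start of the episode above 0.03 m).
It also fails if it takes over 72 s, if anything falls off the work surface, if the arm or the gripper's body presses on something with over 40 N, if the wrist force passes 120 N, or if a joint passes its speed limit or range.

## Working session

There is one attempt and no reset: what is moved stays moved. The work goes in short steps, Python scripts to look and compute and a tool call to move; the robot and the scene stay as the last step left them, time stands still between calls to the robot, and variables do not carry over. Pictures are saved under pics/ and viewed, at most 10 in all, crops included, and the job is handed in when it is done.

Besides the shell and the picture viewer there is one more tool, called by a JSON object that holds its "op" and its "data". drive_tool: Moves the arm, as the interface text tells. Its arguments: {"type":"object","properties":{"motion":{"type":"string"},"grip":{"type":"number"},"newtons":{"type":"number"}},"required":["motion"]}

```bash
ls; mkdir -p pics
python3 - <<'E'
from plant import bot,snapshot,get_calibration
import cv2,numpy as np
s=bot.get_state();print(s['clock'],s['tcp_pos'],np.round(s['eef_rot'],3).tolist(),s['opening'],bot.tcp_to_grasp)
ims=[]
for n in ('scene','side','wrist'):
    im=snapshot(n);cv2.imwrite(f'pics/{n}0.png',im[:,:,::-1]);c=get_calibration(n);print(n,{k:np.round(v,3).tolist() for k,v in c.items()})
E
```

```text
pics
0.0 [166.95757115 601.64757162 230.18623452] [[-0.964, 0.267, -0.001], [0.267, 0.964, -0.002], [0.0, -0.002, -1.0]] 85.38647435797394 18.700000000000003
scene {'fov_y': 54.997, 'cx': 274.496, 'cy': 214.101, 'k1': -0.07, 'R': [[-0.097, 0.995, -0.006], [0.507, 0.044, -0.861], [-0.856, -0.086, -0.509]], 't': [49.069, -195.272, 1635.568]}
side {'fov_y': 49.857, 'cx': 272.68, 'cy': 210.602, 'k1': -0.126, 'R': [[0.874, -0.485, 0.0], [-0.291, -0.525, -0.8], [0.388, 0.7, -0.6]], 't': [-499.3, 213.3, 1043.821]}
wrist {'fov_y': 71.25, 'cx': 275.504, 'cy': 208.084, 'k1': -0.063, 'hand_eye': [[-0.001, -0.959, -0.282, 72.345], [1.0, -0.001, -0.002, -0.685], [0.001, -0.282, 0.959, -143.939], [0.0, 0.0, 0.0, 1.0]]}
```

View pics/scene0.png

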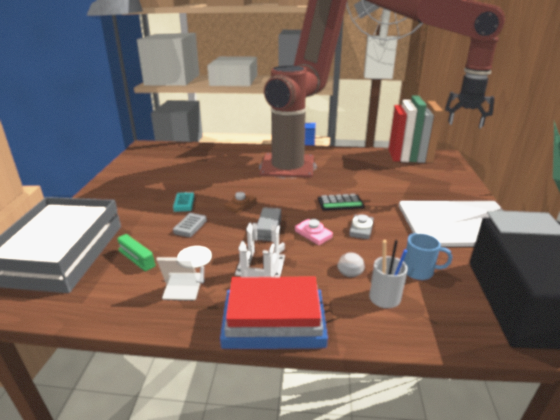

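View pics/side0.png

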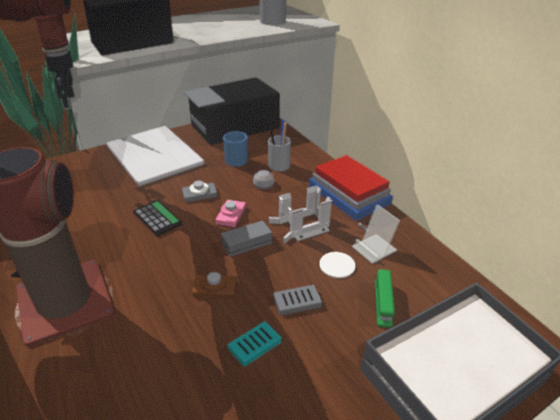

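Side view: dock near (303,215), battery (246,238), grey spacer (298,299), grey lamp (199,190). Look-alikes to avoid are the pink lamp (231,211), brown lamp (214,283), turquoise spacer (254,343) and the calculator (157,217). The scene view agrees: spacer (190,225), lamp (361,226), battery (269,222), dock (262,255).

```bash
cat > h.py <<'E'
from plant import bot,snapshot,get_calibration
import cv2,numpy as np
def cam(n,s=None):
    c=get_calibration(n);f=210/np.tan(np.radians(c['fov_y']/2))
    K=np.array([[f,0,c['cx']],[0,f,c['cy']],[0,0,1.]]);D=np.array([c['k1'],0,0,0.])
    if n=='wrist':
        H=np.array(c['hand_eye']);Rt=np.array(s['eef_rot']);Rwc=Rt@H[:3,:3];o=Rt@H[:3,3]+np.array(s['tcp_pos'])
        R=Rwc.T;t=-R@o
    else: R=np.array(c['R']);t=np.array(c['t'])
    return K,D,R,t
def ray(C,px):
    K,D,R,t=C;u=cv2.undistortPoints(np.array(px,float).reshape(-1,1,2),K,D).reshape(-1,2)
    return -R.T@t,np.c_[u,np.ones(len(u))]@R
def plane(C,px,z):
    o,d=ray(C,px);return o+d*((z-o[2])/d[:,2])[:,None]
def proj(C,X):
    K,D,R,t=C;return cv2.projectPoints(np.array(X,float).reshape(-1,1,3),cv2.Rodrigues(R)[0],t,K,D)[0].reshape(-1,2)
def topdown(C,im,x0,x1,y0,y1,z,sc=2):
    # rectified plane view: row down = -x, col right = -y
    xs=np.arange(x1,x0,-1/sc);ys=np.arange(y1,y0,-1/sc)
    X,Y=np.meshgrid(xs,ys,indexing='ij');P=proj(C,np.c_[X.ravel(),Y.ravel(),np.full(X.size,z)]).astype(np.float32)
    return cv2.remap(im,P[:,0].reshape(X.shape),P[:,1].reshape(X.shape),cv2.INTER_LINEAR)
E
python3 - <<'E'
from h import *
Cs=cam('side');Cc=cam('scene')
for n,a,b,z in [('dock',(303,215),(262,260),30),('bat',(246,236),(269,217),40),('spacer',(298,297),(190,223),18),('lampplunger',(199,185),(361,219),42),('pink',(231,206),(314,225),42),('paperw',(264,180),(351,265),20),('coaster',(337,265),(195,257),7),('stapler',(384,295),(136,252),48),('phone',(375,248),(181,293),0)]:
    print(n,plane(Cs,[a],z).round()[0],plane(Cc,[b],z).round()[0])
im=cv2.imread('pics/side0.png')
T=cv2.resize(im[150:330,160:420],None,fx=3,fy=3,interpolation=cv2.INTER_CUBIC);cv2.imwrite('pics/c1.png',T)
E
```

```text
dock [654. -25.  30.] [672. -16.  30.]
bat [469. -40.  40.] [472. -20.  40.]
spacer [ 488. -270.   18.] [ 492. -261.   18.]
lampplunger [450. 241.  42.] [463. 254.  42.]
pink [490.  96.  42.] [508. 115.  42.]
paperw [650. 200.  20.] [660. 214.  20.]
coaster [ 636. -218.    7.] [ 645. -204.    7.]
stapler [ 643. -383.   48.] [ 693. -346.   48.]
phone [ 767. -209.    0.] [ 784. -203.    0.]
```

View pics/c1.png

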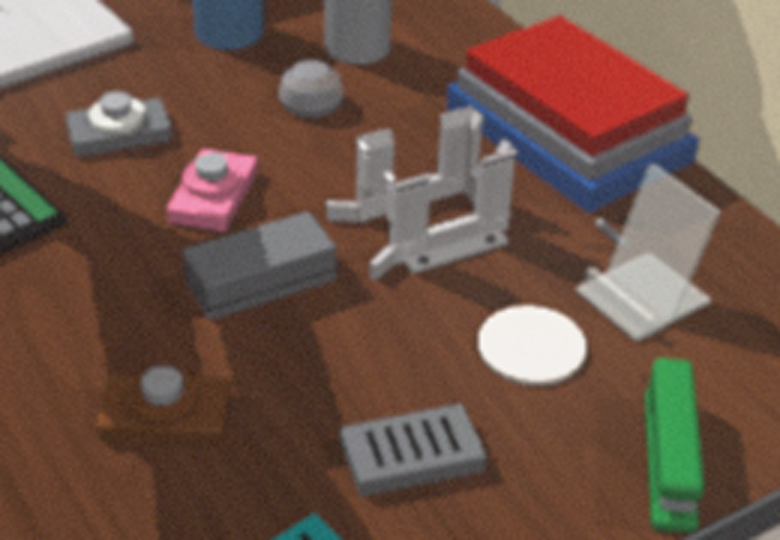

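{"op": "drive_tool", "data": {"motion": "0 0 0 -7.75; 0 0 0 -7.75; -0.026 -0.052 -0.006 0; -0.026 -0.052 -0.006 0; -0.026 -0.052 -0.006 0; -0.026 -0.052 -0.006 0; -0.026 -0.052 -0.006 0; -0.026 -0.052 -0.006 0; -0.026 -0.052 -0.006 0; -0.026 -0.052 -0.006 0", "grip": 255, "newtons": 40}}

```text
clock: 1.4
tcp_pos: [375.5, 184.4, 279.5]
eef_rot: [[-1.0, 0.0, 0.001], [0.0, 1.0, 0.0], [-0.001, 0.0, -1.0]]
force: [0.5, -0.3, -0.8]
opening: 0.1
gripper_force: 0.0
```

{"op": "drive_tool", "data": {"motion": "-0.026 -0.052 -0.006 0; -0.026 -0.052 -0.006 0; -0.026 -0.052 -0.006 0; -0.026 -0.052 -0.006 0; 0 0 0 0; 0 0 0 0"}}

```text
clock: 2.15
tcp_pos: [478.6, -21.6, 302.8]
eef_rot: [[-1.0, 0.001, -0.001], [0.001, 1.0, 0.001], [0.001, 0.001, -1.0]]
force: [0.7, -0.5, -0.3]
opening: -0.1
gripper_force: 0.0
```

Run:
```python
from h import *
s=bot.get_state();print(s['clock'],s['tcp_pos'],np.round(s['eef_rot'],4).tolist(),s['opening'],s['force'])
im=snapshot('wrist')[:,:,::-1].copy();cv2.imwrite('pics/w1.png',im)
np.savez('w1.npz',p=s['tcp_pos'],R=s['eef_rot'])
cv2.imwrite('pics/w1b.png',cv2.resize(im,(784,588),interpolation=cv2.INTER_CUBIC))
```

```text
2.15 [478.58511533 -21.62669182 302.78441912] [[-1.0, 0.0011, -0.0012], [0.0011, 1.0, 0.0008], [0.0012, 0.0008, -1.0]] -0.10364320002822819 [ 0.71813797 -0.49856595 -0.28306991]
```

View pics/w1b.png

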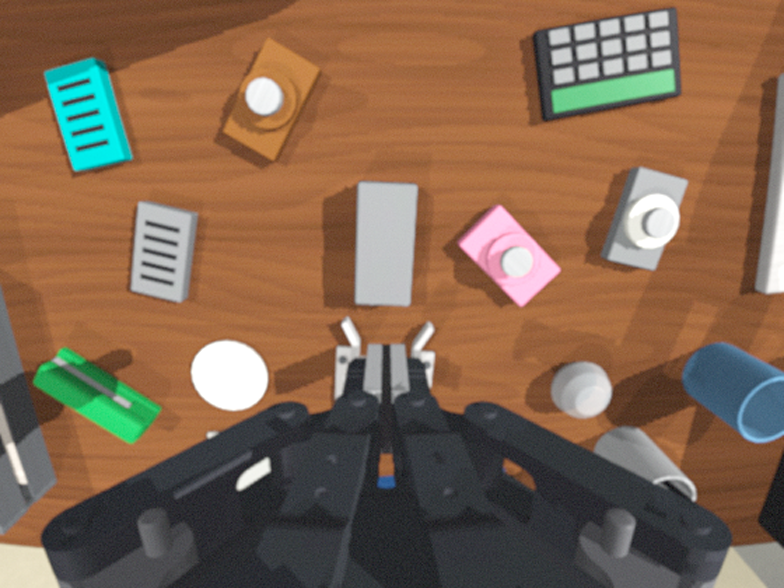

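The wrist view (pixels at 1.4 scale) shows the grey battery at (386,243), the grey slotted spacer at (164,250) and the grey lamp at (646,218). Turquoise (88,114), brown (270,98) and pink (510,257) are the decoys. The gripper hides the dock, so I'll move past it and look from above.

{"op": "drive_tool", "data": {"motion": "-0.056 0 0 0; -0.056 0 0 0; -0.056 0 0 0; -0.056 0 0 0; -0.056 0 0 0; 0 0 0 0; 0 0 0 0"}}

```text
clock: 3.08
tcp_pos: [758.2, -20.0, 302.4]
eef_rot: [[-1.0, -0.002, -0.002], [-0.002, 1.0, 0.0], [0.002, 0.0, -1.0]]
force: [0.2, 0.6, 0.6]
opening: 0.2
gripper_force: 0.0
```

```bash
cat >> h.py <<'E'
def rects(C,im,z,box,lo=90,hi=215,smax=40,sc=2):
    x0,x1,y0,y1=box;T=topdown(C,im,x0,x1,y0,y1,z,sc);h=cv2.cvtColor(T,cv2.COLOR_BGR2HSV)
    m=((h[...,1]<smax)&(h[...,2]>lo)&(h[...,2]<hi)).astype(np.uint8)
    m=cv2.morphologyEx(m,cv2.MORPH_OPEN,np.ones((7,7)));out=[]
    for c in cv2.findContours(m,cv2.RETR_EXTERNAL,cv2.CHAIN_APPROX_NONE)[0]:
        if cv2.contourArea(c)<600*sc*sc:continue
        b=cv2.boxPoints(cv2.minAreaRect(c));P=np.c_[x1-b[:,1]/sc,y1-b[:,0]/sc]
        e=P[1]-P[0],P[2]-P[1];L=max(e,key=np.linalg.norm);a=np.degrees(np.arctan2(L[1],L[0]));a=(a+90)%180-90
        out.append((P.mean(0).round(1).tolist(),sorted([round(float(np.linalg.norm(v)),1) for v in e]),round(float(a),2)))
    return T,m,out
E
python3 - <<'E'
from h import *
w=np.load('w1.npz');C=cam('wrist',dict(tcp_pos=w['p'],eef_rot=w['R']));im=cv2.imread('pics/w1.png')
for n,z,b in [('bat',40,(400,560,-90,40)),('spacer',18,(420,560,-330,-200)),('lamp',18,(380,540,180,330))]:
    T,m,o=rects(C,im,z,b);print(n,o);cv2.imwrite(f'pics/r_{n}.png',T)
s=bot.get_state();print(s['clock'],s['tcp_pos'],s['eef_rot'])
im=snapshot('wrist')[:,:,::-1].copy();cv2.imwrite('pics/w2.png',im);np.savez('w2.npz',p=s['tcp_pos'],R=s['eef_rot'])
C=cam('wrist',s);P=proj(C,[[600,-20,0],[720,-20,0],[660,19,80],[660,-59,80]]);print(P.round())
T=topdown(C,im,550,750,-110,90,85,2);cv2.imwrite('pics/w2t.png',np.hstack([T,topdown(C,im,550,750,-110,90,0,2)]))
E
```

```text
bat [([477.70001220703125, -23.799999237060547], [58.7, 124.8], -2.6)]
spacer [([487.70001220703125, -264.6000061035156], [64.8, 103.4], -14.47)]
lamp [([452.5, 251.6999969482422], [66.6, 100.9], -12.36)]
3.075 [758.23354147 -20.03079694 302.37764147] [[-9.99996066e-01 -1.85324857e-03 -2.10560215e-03]
 [-1.85407625e-03  9.99998205e-01  3.91204612e-04]
 [ 2.10487337e-03  3.95107020e-04 -9.99997707e-01]]
[[276.  60.]
 [276. 147.]
 [309. 101.]
 [244. 101.]]
```

View pics/w2t.png

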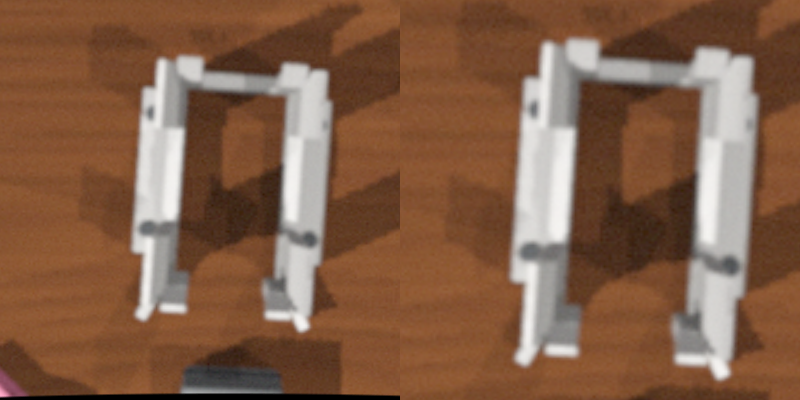

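Dock seen from above: open slot at the bottom, back stop at the top, about -3° yaw. I'll fit its inner floor edges, since the wood inside the pocket is bounded by metal on three sides.

Run:
```python
from h import *
w=np.load('w2.npz');C=cam('wrist',dict(tcp_pos=w['p'],eef_rot=w['R']));im=cv2.imread('pics/w2.png')
sc=4;T=topdown(C,im,590,730,-90,40,0,sc);h=cv2.cvtColor(T,cv2.COLOR_BGR2HSV)
m=cv2.medianBlur((h[...,1]>75).astype(np.uint8),9)
L=[];R=[]
c0=int((40+26)*sc)
for x in range(615,701,5):
    r=int((730-x)*sc);row=m[r]
    a=c0
    while row[a] and a>0:a-=1
    b=c0
    while row[b] and b<len(row)-1:b+=1
    L.append((x,40-a/sc));R.append((x,40-b/sc))
S=[]
for y in range(-50,0,4):
    c=int((40-y)*sc);r=int((730-680)*sc)
    while m[r,c] and r>0:r-=1
    S.append((730-r/sc,y))
L,R,S=map(np.array,(L,R,S));print(L[:,1],R[:,1],(L-R)[:,1]);print(S[:,0])
pl=np.polyfit(*L.T,1);pr=np.polyfit(*R.T,1);print(pl,pr,np.degrees(np.arctan([pl[0],pr[0]])))
```

```text
[6.5  6.   5.5  5.   4.5  4.   3.5  3.5  3.   2.75 2.5  2.   1.75 1.25
 1.   1.25 0.75 0.5 ] [-53.75 -55.   -55.   -55.25 -55.5  -56.   -56.   -56.5  -56.75 -57.
 -57.5  -57.75 -58.   -58.5  -59.   -59.25 -59.5  -59.75] [60.25 61.   60.5  60.25 60.   60.   59.5  60.   59.75 59.75 60.   59.75
 59.75 59.75 60.   60.5  60.25 60.25]
[706.5  707.   707.   706.75 707.   707.25 707.75 708.   708.5  708.75
 709.   709.5  709.75]
[-0.06929825 48.63304094] [ -0.06584107 -13.70949432] [-3.96415948 -3.76697855]
```

Dock is at about (657,-27) with yaw -3.87°. The battery is at (478,-24) with yaw -2.6°, which puts it about 9 mm off the slot line. I'll hold its rear, line it up and slide it in along the desk, then push it home from behind.

{"op": "drive_tool", "data": {"motion": "0.0537 0 0 0; 0.0537 0 0 0; 0.0537 0 0 0; 0.0537 0 0 0; 0.0537 0 0 0; 0.0537 -0.002 0 0; 0 0 0.06 2.7; 0 0 0.06 0; 0 0 0.06 0; 0 0 0 0", "grip": 0}}

```text
clock: 4.38
tcp_pos: [432.2, -22.6, 120.5]
eef_rot: [[-0.999, 0.047, -0.006], [0.047, 0.999, 0.002], [0.007, 0.001, -1.0]]
force: [-0.6, 0.4, 1.4]
opening: 85.3
gripper_force: 0.0
```

{"op": "drive_tool", "data": {"motion": "0 0 0.05 0; 0 0 0 0; 0 0 0 0"}}

```text
clock: 4.75
tcp_pos: [438.8, -24.2, 76.7]
eef_rot: [[-0.999, 0.047, 0.005], [0.047, 0.999, -0.001], [-0.005, -0.001, -1.0]]
force: [-0.2, -0.5, 0.6]
opening: 85.7
gripper_force: 0.0
```

{"op": "drive_tool", "data": {"motion": "0 0.001 0.034 0; 0 0 0.033 0; 0 0 0 0; 0 0 0 0; 0 0 0 0"}}

```text
clock: 5.38
tcp_pos: [438.8, -23.3, 8.5]
eef_rot: [[-0.999, 0.047, 0.004], [0.047, 0.999, -0.001], [-0.004, -0.001, -1.0]]
force: [0.0, -0.5, 0.5]
opening: 85.4
gripper_force: 0.0
```

{"op": "drive_tool", "data": {"motion": "0 0 0 0; 0 0 0 0; 0 0 0 0; 0 0 0 0; 0 0 0 0; 0 0 0 0", "grip": 255, "newtons": 25}}

```text
clock: 6.12
tcp_pos: [437.5, -22.8, 7.2]
eef_rot: [[-0.999, 0.047, 0.001], [0.047, 0.999, -0.0], [-0.001, 0.0, -1.0]]
force: [-1.2, 1.9, 6.8]
opening: 58.3
gripper_force: 26.1
```

{"op": "drive_tool", "data": {"motion": "0 0.0055 0 0.6; 0 0.0055 0 0.55; 0 0 0 0; -0.02 0 0 0; -0.02 0 0 0; -0.02 0 0 0; 0 0 0 0; 0 0 0 0"}}

```text
clock: 7.12
tcp_pos: [498.0, -15.7, 6.5]
eef_rot: [[-0.998, 0.067, 0.002], [0.067, 0.998, 0.0], [-0.002, 0.0, -1.0]]
force: [3.6, -0.1, 1.9]
opening: 57.7
gripper_force: 30.2
```

{"op": "drive_tool", "data": {"motion": "-0.012 0 0 0; -0.012 0 0 0; -0.012 0 0 0; -0.01 0 0 0; 0 0 0 0; 0 0 0 0"}}

```text
clock: 7.88
tcp_pos: [542.7, -18.9, 6.3]
eef_rot: [[-0.998, 0.067, -0.001], [0.067, 0.998, 0.0], [0.001, 0.0, -1.0]]
force: [-1.2, 0.1, 4.5]
opening: 57.5
gripper_force: 30.7
```

{"op": "drive_tool", "data": {"motion": "0 0 0 0; 0 0 0 0; 0 0 0 0; 0 0 -0.03 0; 0 0 -0.03 0; 0.025 0 0 0; 0.025 0 0 0; 0 0 0 0", "grip": 0}}

```text
clock: 8.88
tcp_pos: [491.8, -15.4, 65.9]
eef_rot: [[-0.998, 0.068, -0.001], [0.068, 0.998, 0.0], [0.001, 0.0, -1.0]]
force: [-0.2, -0.4, 0.5]
opening: 85.5
gripper_force: 0.0
```

{"op": "drive_tool", "data": {"motion": "0 0 0 0; 0 0 0 0; 0 0 0 0; 0 0 0 0; 0 0 0.02 0; 0 0 0.02 0; 0 0 0 0; 0 0 0 0", "grip": 255, "newtons": 60}}

```text
clock: 9.88
tcp_pos: [493.7, -15.7, 26.8]
eef_rot: [[-0.998, 0.067, 0.0], [0.067, 0.998, -0.0], [-0.0, -0.0, -1.0]]
force: [1.0, -0.3, 1.1]
opening: 0.4
gripper_force: 0.0
```

{"op": "drive_tool", "data": {"motion": "-0.015 0 0 0; -0.015 0 0 0; -0.015 0 0 0; -0.015 0 0 0; 0 0 0 0"}}

```text
clock: 10.5
tcp_pos: [554.9, -20.0, 27.6]
eef_rot: [[-0.998, 0.067, 0.003], [0.067, 0.998, -0.0], [-0.003, -0.0, -1.0]]
force: [-0.7, 0.5, -0.6]
opening: 0.2
gripper_force: 0.0
```

{"op": "drive_tool", "data": {"motion": "-0.006 0 0 0; -0.006 0 0 0; -0.003 0 0 0; 0 0 0 0; 0 0 0 0"}}

```text
clock: 11.12
tcp_pos: [568.5, -20.8, 26.3]
eef_rot: [[-0.998, 0.067, 0.001], [0.067, 0.998, -0.0], [-0.001, -0.0, -1.0]]
force: [0.2, 0.9, -0.4]
opening: 0.1
gripper_force: 0.1
```

{"op": "drive_tool", "data": {"motion": "-0.003 0 0 0; -0.003 0 0 0"}}

```text
clock: 11.38
tcp_pos: [574.0, -21.1, 26.2]
eef_rot: [[-0.998, 0.067, -0.001], [0.067, 0.998, 0.0], [0.001, 0.0, -1.0]]
force: [-2.1, -0.0, 2.0]
opening: 0.2
gripper_force: 1.4
```

{"op": "drive_tool", "data": {"motion": "-0.003 0 0 0; -0.002 0 0 0"}}

```text
clock: 11.62
tcp_pos: [574.8, -21.0, 25.5]
eef_rot: [[-0.998, 0.067, -0.011], [0.067, 0.998, 0.001], [0.011, 0.0, -1.0]]
force: [-21.5, 0.7, 18.2]
opening: -0.2
gripper_force: 11.2
```

{"op": "drive_tool", "data": {"motion": "0.01 0 0 0; 0.03 0 0 0; 0.03 0 -0.02 0; 0 0 -0.06 0; 0 0 -0.06 0; 0 -0.05 -0.04 0; 0 -0.06 0 0; 0 -0.06 0 0; 0.02 -0.06 0 0; 0 0 0 0", "grip": 0}}

```text
clock: 12.88
tcp_pos: [473.2, -247.3, 205.7]
eef_rot: [[-0.997, 0.074, 0.001], [0.073, 0.997, -0.002], [-0.002, -0.002, -1.0]]
force: [-0.3, 0.3, -0.5]
opening: 85.0
gripper_force: 0.0
```

Run:
```python
from h import *
s=bot.get_state();print(s['clock'],s['tcp_pos'])
im=snapshot('wrist')[:,:,::-1].copy();cv2.imwrite('pics/w3.png',im);np.savez('w3.npz',p=s['tcp_pos'],R=s['eef_rot'])
C=cam('wrist',s)
for z in (18,):
  for lo in (90,120,140):
    T,m,o=rects(C,im,z,(410,560,-340,-190),lo=lo,sc=3);print(z,lo,o)
si=snapshot('side')[:,:,::-1].copy();cv2.imwrite('pics/s3.png',si)
A=topdown(cam('side'),si,540,720,-90,50,40,3)[:, :]
h=np.zeros((540,10,3),np.uint8)
cv2.imwrite('pics/v3.png',np.hstack([A,h,T[:450].copy() if T.shape[0]>=540 else cv2.copyMakeBorder(T,0,540-T.shape[0],0,0,cv2.BORDER_CONSTANT)])[:, :800])
```

```text
12.875 [ 473.21443596 -247.27156823  205.66160433]
18 90 [([487.70001220703125, -266.5], [58.8, 101.9], -14.42)]
18 120 [([487.70001220703125, -266.5], [58.8, 101.9], -14.42)]
18 140 [([487.70001220703125, -266.3999938964844], [58.5, 101.8], -14.37)]
```

View pics/v3.png

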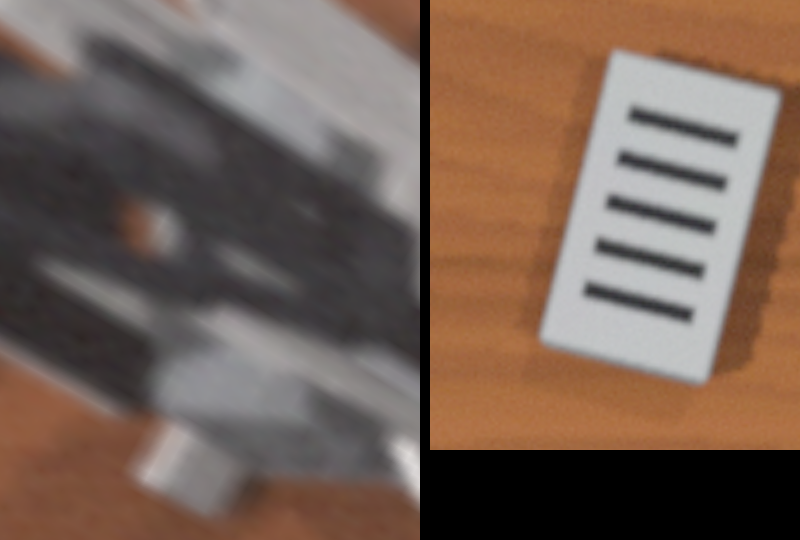

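Spacer confirmed: grey, slotted, centre (487.7,-266.5), 59×102 mm, yaw -14.4°. The arm hides the dock in the side view, so I'll check the battery on the way in. Now I'll grasp the spacer.

{"op": "drive_tool", "data": {"motion": "0 0 0 10.2; -0.0188 -0.015 0 0; 0 0 0.05 0; 0 0 0.05 0; 0 0 0.05 0; 0 0 0 0; 0 0 0 0; 0 0 0 0"}}

```text
clock: 13.98
tcp_pos: [491.0, -263.1, 58.4]
eef_rot: [[-0.97, 0.242, 0.004], [0.242, 0.97, -0.003], [-0.005, -0.002, -1.0]]
force: [-1.0, 0.3, -0.0]
opening: 85.1
gripper_force: 0.0
```

Run:
```python
from h import *
s=bot.get_state();print(s['clock'],s['tcp_pos'],np.degrees(np.arctan2(s['eef_rot'][0][1],s['eef_rot'][1][1])))
R=np.array(s['eef_rot']);print(R.T@(np.array([487.7,-266.5,-1])-s['tcp_pos']))
```

```text
13.975 [ 490.97819356 -263.08108977   58.44075629] 14.024352970414636
[ 2.64500273 -3.99570297 59.43633003]
```

{"op": "drive_tool", "data": {"motion": "0.002 -0.004 0.03 0.4; 0 0 0.029 0; 0 0 0 0; 0 0 0 0; 0 0 0 0"}}

```text
clock: 14.6
tcp_pos: [487.3, -266.5, -1.6]
eef_rot: [[-0.968, 0.25, 0.003], [0.25, 0.968, -0.002], [-0.003, -0.001, -1.0]]
force: [-0.2, -0.2, 0.3]
opening: 85.2
gripper_force: 0.0
```

{"op": "drive_tool", "data": {"motion": "0 0 0 0; 0 0 0 0; 0 0 0 0; 0 0 0 0; 0 0 0 0; 0 0 0 0", "grip": 255, "newtons": 40}}

```text
clock: 15.35
tcp_pos: [486.4, -265.9, -2.7]
eef_rot: [[-0.968, 0.25, 0.001], [0.25, 0.968, -0.001], [-0.001, -0.0, -1.0]]
force: [-0.9, 0.1, 6.1]
opening: 57.1
gripper_force: 43.6
```

{"op": "drive_tool", "data": {"motion": "0 0 -0.02 0; 0 0 -0.06 0; 0 0 -0.06 0; 0 0 -0.06 -5.3; 0 0 -0.06 -5.3; 0 0 -0.04 0; -0.036 0.0377 0 0; -0.036 0.0377 0 0; -0.036 0.0377 0 0; -0.036 0.0377 0 0"}}

```text
clock: 16.6
tcp_pos: [640.4, -123.4, 297.3]
eef_rot: [[-0.998, 0.068, 0.0], [0.068, 0.998, -0.0], [-0.0, -0.0, -1.0]]
force: [0.3, -0.7, -0.2]
opening: 57.0
gripper_force: 43.7
```

{"op": "drive_tool", "data": {"motion": "-0.036 0.0377 0 0; -0.036 0.0377 0 0; -0.036 0.0377 0 0; 0 0 0 0; 0 0 0 0; 0 0 0 0"}}

```text
clock: 17.35
tcp_pos: [754.5, -20.3, 297.5]
eef_rot: [[-0.998, 0.069, 0.001], [0.069, 0.998, -0.0], [-0.001, -0.0, -1.0]]
force: [-0.1, -0.2, -1.3]
opening: 57.4
gripper_force: 43.7
```

Run:
```python
from h import *
s=bot.get_state();print(s['clock'],s['tcp_pos'],np.degrees(np.arctan2(s['eef_rot'][0][1],s['eef_rot'][1][1])),s['opening'],s['gripper_force'])
im=snapshot('wrist')[:,:,::-1].copy();cv2.imwrite('pics/w4.png',im);np.savez('w4.npz',p=s['tcp_pos'],R=s['eef_rot'])
C=cam('wrist',s)
T=topdown(C,im,570,730,-100,40,40,3)
cv2.imwrite('pics/v4.png',np.hstack([T,cv2.resize(im,(380,285))[:,:].copy() if 0 else cv2.copyMakeBorder(cv2.resize(im,(380,285)),0,T.shape[0]-285,0,0,cv2.BORDER_CONSTANT)]))
```

```text
17.35 [754.49014839 -20.3392667  297.47119454] 3.9430038329237003 57.35826546338174 43.73807966709137
```

View pics/v4.png

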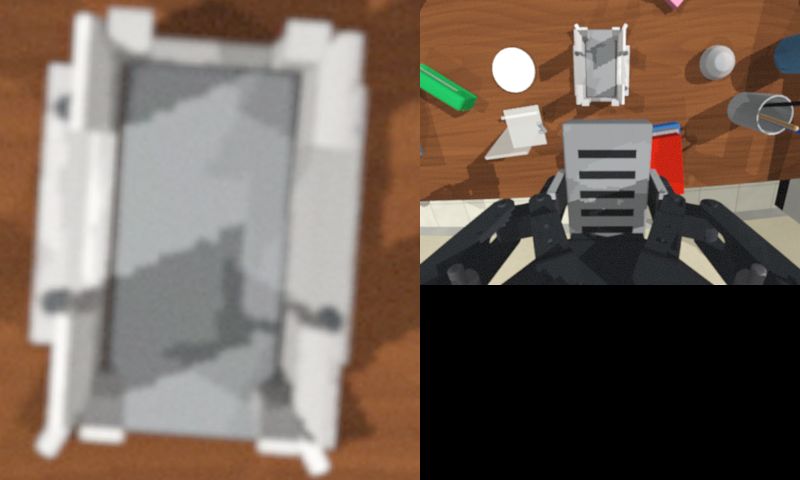

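The battery lies fully home: its edges at z=40 are at x≈709 and x≈585, both as expected. Now I'll measure the held spacer relative to the TCP.

Run:
```python
from h import *
w=np.load('w4.npz');p=w['p'];Rt=w['R'];im=cv2.imread('pics/w4.png');C=cam('wrist',dict(tcp_pos=p,eef_rot=Rt))
# grid in tool coords at height 20.7 above tcp (tool z=-20.7); lx= forward=-tool x, ty
sc=4;lx=np.arange(0,-70,-1/sc);ty=np.arange(45,-45,-1/sc)
A,B=np.meshgrid(lx,ty,indexing='ij');X=np.c_[-A.ravel(),B.ravel(),np.full(A.size,-20.7)]@Rt.T+p
P=proj(C,X).astype(np.float32);T=cv2.remap(im,P[:,0].reshape(A.shape),P[:,1].reshape(A.shape),1)
h=cv2.cvtColor(T,cv2.COLOR_BGR2HSV);m=((h[...,1]<45)&(h[...,2]>100)).astype(np.uint8)
for v in (-30,-40,-44):
    r=int(-v*sc);c=np.where(m[r])[0];print(v,ty[c.min()],ty[c.max()])
for y in (-24,-10,0,10,24):
    c=int((45-y)*sc);r=np.where(m[:,c])[0];print(y,lx[r.max()])
```

```text
-30 27.5 -29.5
-40 28.5 -44.75
-44 44.75 -44.75
-24 -50.25
-10 -69.75
0 -69.75
10 -69.75
24 -50.0
```

{"op": "drive_tool", "data": {"motion": "0.049 -0.007 0 0; 0.0486 -0.0062 0 0; 0 0 0.06 0; 0 0 0.06 0; 0 0 0.05 0; 0 0 0 0; 0 0 0 0; 0 0 0 0"}}

```text
clock: 18.4
tcp_pos: [659.2, -26.3, 130.5]
eef_rot: [[-0.998, 0.068, 0.006], [0.068, 0.998, -0.001], [-0.006, -0.001, -1.0]]
force: [1.0, 0.6, -0.5]
opening: 57.1
gripper_force: 43.7
```

```bash
cat > d.py <<'E'
from h import *
import sys
t=np.array(list(map(float,sys.argv[1:4])));s=bot.get_state();R=np.array(s['eef_rot'])
print(s['clock'],s['tcp_pos'].round(1),'yaw',-np.degrees(np.arctan2(R[0][1],R[1][1])).round(2),'d_tool',(R.T@(t-s['tcp_pos'])).round(1))
E
python3 d.py 656.2 -26.8 90
```

```text
18.4 [659.2 -26.3 130.5] yaw -3.88 d_tool [ 3.2 -0.7 40.4]
```

{"op": "drive_tool", "data": {"motion": "0 0 0.015 0; 0 0 0.01 0; 0 0 0 0; 0 0 0 0; 0 0 0 0; 0 0 0 0"}}

```text
clock: 19.15
tcp_pos: [657.1, -25.8, 101.8]
eef_rot: [[-0.998, 0.067, 0.001], [0.067, 0.998, -0.0], [-0.001, -0.0, -1.0]]
force: [0.1, 0.1, -2.1]
opening: 57.1
gripper_force: 43.7
```

```bash
python3 d.py 656.2 -26.8 90
```

```text
19.15 [657.1 -25.8 101.8] yaw -3.86 d_tool [ 0.8 -1.1 11.8]
```

Within about 1 mm of the target, so I'll correct that and lower slowly.

{"op": "drive_tool", "data": {"motion": "0.0008 -0.001 0.006 0; 0 0 0.006 0; 0 0 0.006 0; 0 0 0.006 0; 0 0 0 0"}}

```text
clock: 19.77
tcp_pos: [655.3, -26.6, 76.3]
eef_rot: [[-0.998, 0.067, -0.002], [0.067, 0.998, 0.0], [0.002, 0.0, -1.0]]
force: [-0.3, 1.5, -2.0]
opening: 56.9
gripper_force: 43.7
```

{"op": "drive_tool", "data": {"motion": "0 0 0.006 0; 0 0 0.006 0; 0 0 0.006 0; 0 0 0.006 0; 0 0 0 0; 0 0 0 0"}}

```text
clock: 20.52
tcp_pos: [656.1, -26.7, 53.4]
eef_rot: [[-0.998, 0.067, 0.0], [0.067, 0.998, -0.0], [-0.0, -0.0, -1.0]]
force: [-0.6, 0.6, -0.9]
opening: 57.2
gripper_force: 43.7
```

{"op": "drive_tool", "data": {"motion": "0 0 0.005 0; 0 0 0.005 0; 0 0 0.002 0; 0 0 0 0"}}

```text
clock: 21.02
tcp_pos: [655.7, -26.7, 40.9]
eef_rot: [[-0.998, 0.067, -0.001], [0.067, 0.998, 0.0], [0.001, 0.0, -1.0]]
force: [0.1, -0.3, -1.6]
opening: 57.0
gripper_force: 43.7
```

{"op": "drive_tool", "data": {"motion": "0 0 0.002 0; 0 0 0.002 0; 0 0 0.001 0; 0 0 0 0"}}

```text
clock: 21.52
tcp_pos: [656.2, -26.7, 37.3]
eef_rot: [[-0.998, 0.067, 0.0], [0.067, 0.998, -0.0], [-0.0, -0.0, -1.0]]
force: [-2.9, -0.0, 5.6]
opening: 57.0
gripper_force: 44.4
```

{"op": "drive_tool", "data": {"motion": "0 0 0 0; 0 0 0 0; 0 0 0 0; 0 0 -0.02 0; 0 0 -0.05 0; 0 0 -0.06 0; 0 0 -0.06 0; -0.05 0 -0.02 0; -0.05 0 0 0; 0 0 0 0", "grip": 0}}

```text
clock: 22.78
tcp_pos: [757.4, -33.8, 244.6]
eef_rot: [[-0.998, 0.068, -0.002], [0.068, 0.998, 0.0], [0.002, 0.0, -1.0]]
force: [-0.2, 0.8, -0.7]
opening: 85.7
gripper_force: 0.0
```

```bash
python3 - <<'E'
from h import *
s=bot.get_state();print(s['clock'],s['tcp_pos'])
im=snapshot('wrist')[:,:,::-1].copy();C=cam('wrist',s);cv2.imwrite('pics/w5.png',im);np.savez('w5.npz',p=s['tcp_pos'],R=s['eef_rot'])
cv2.imwrite('pics/v5.png',np.hstack([topdown(C,im,570,730,-100,40,58,3)]))
E
python3 d.py 525 172 250
```

```text
22.775 [757.40612509 -33.78431947 244.64877785]
22.825 [756.1 -33.5 245.3] yaw -3.86 d_tool [244.4 189.5  -4.2]
```

View pics/v5.png

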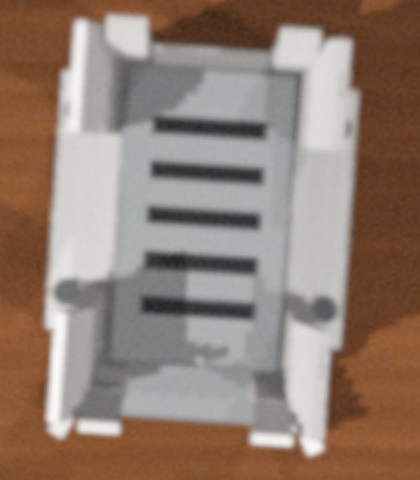

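The spacer is seated flat: its top edges span 99.7 mm at the z=58 plane and it's centred within 1–2 mm. Next is the lamp.

{"op": "drive_tool", "data": {"motion": "0.038 0.0317 0 0; 0.038 0.0317 0 0; 0.038 0.0317 0 0; 0.038 0.0317 0 0; 0.038 0.0317 0 0; 0.038 0.0317 0 0; 0.038 0.0317 0.02 0; 0.038 0.0317 0.02 0; 0 0 0 8.5; 0 0 0 0"}}

```text
clock: 24.08
tcp_pos: [468.5, 240.3, 207.6]
eef_rot: [[-0.977, 0.212, 0.002], [0.212, 0.977, 0.0], [-0.002, 0.001, -1.0]]
force: [-0.4, -0.1, 0.2]
opening: 85.4
gripper_force: 0.0
```

{"op": "drive_tool", "data": {"motion": "0 0 0 0; 0 0 0 0"}}

```text
clock: 24.32
tcp_pos: [470.0, 239.6, 207.0]
eef_rot: [[-0.977, 0.214, 0.001], [0.214, 0.977, 0.0], [-0.001, 0.001, -1.0]]
force: [0.1, -0.3, -0.3]
opening: 85.3
gripper_force: 0.0
```

Run:
```python
from h import *
s=bot.get_state();print(s['clock'],s['tcp_pos'])
im=snapshot('wrist')[:,:,::-1].copy();cv2.imwrite('pics/w6.png',im);np.savez('w6.npz',p=s['tcp_pos'],R=s['eef_rot'])
C=cam('wrist',s)
T,m,o=rects(C,im,18,(370,540,170,330),lo=90,hi=255,sc=3);print(o)
T,m,o=rects(C,im,18,(370,540,170,330),lo=120,hi=255,sc=3);print(o)
T2=topdown(C,im,370,540,170,330,42,3)
cv2.imwrite('pics/v6.png',np.hstack([T,T2])[:, :960][:, 0:800])
```

```text
24.325 [469.95724796 239.60259132 206.99876409]
[([452.79998779296875, 256.1000061035156], [59.7, 100.5], -12.36)]
[([452.6000061035156, 256.1000061035156], [59.6, 100.1], -12.59)]
```

View pics/v6.png

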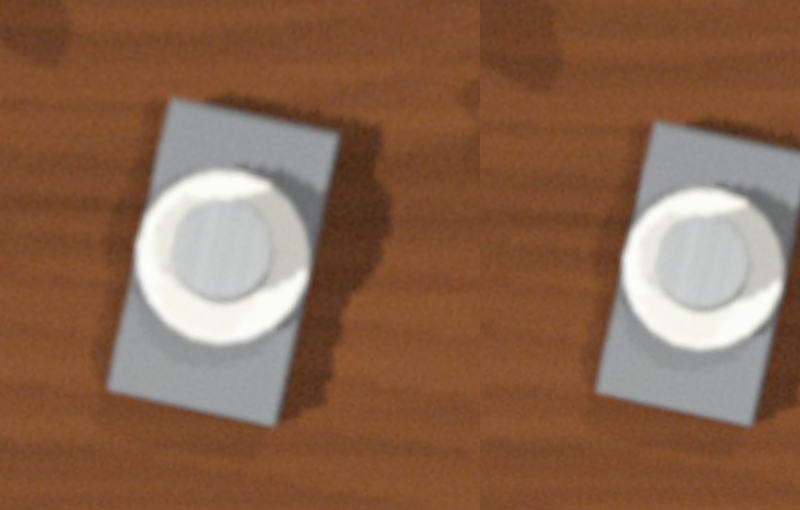

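Grey lamp confirmed: white disc, steel plunger at (452.7,256), base 100×59.6 mm, yaw -12.5°. I'll grasp it the same way as the spacer.

{"op": "drive_tool", "data": {"motion": "0.0133 0.0197 0.02 0.1; 0 0 0.05 0; 0 0 0.05 0; 0 0 0.03 0; 0 0 0 0; 0 0 0 0; 0 0 0 0; 0 0 0 0"}}

```text
clock: 25.38
tcp_pos: [461.8, 262.5, 57.8]
eef_rot: [[-0.976, 0.216, 0.002], [0.216, 0.976, 0.001], [-0.002, 0.001, -1.0]]
force: [0.7, 0.4, 0.2]
opening: 85.4
gripper_force: 0.0
```

```bash
python3 d.py 452.7 256.3 -1
```

```text
25.375 [461.8 262.5  57.8] yaw -12.46 d_tool [ 7.7 -8.1 58.8]
```

{"op": "drive_tool", "data": {"motion": "0.0077 -0.0081 0 0; 0 0 0 0; 0 0 0.029 0; 0 0 0.029 0; 0 0 0 0; 0 0 0 0; 0 0 0 0; 0 0 0 0"}}

```text
clock: 26.38
tcp_pos: [452.3, 256.3, -0.6]
eef_rot: [[-0.976, 0.216, 0.002], [0.216, 0.976, 0.001], [-0.002, 0.001, -1.0]]
force: [0.1, 0.4, -0.1]
opening: 85.4
gripper_force: 0.0
```

```bash
python3 d.py 452.7 256.3 -1
```

```text
26.375 [452.3 256.3  -0.6] yaw -12.46 d_tool [-0.4  0.1  0.4]
```

{"op": "drive_tool", "data": {"motion": "0 0 0.001 0; 0 0 0 0; 0 0 0 0; 0 0 0 0; 0 0 0 0; 0 0 0 0", "grip": 255, "newtons": 40}}

```text
clock: 27.12
tcp_pos: [451.8, 256.1, -2.2]
eef_rot: [[-0.976, 0.216, 0.001], [0.216, 0.976, 0.0], [-0.0, 0.0, -1.0]]
force: [-1.7, -0.1, 4.9]
opening: 57.1
gripper_force: 44.0
```

{"op": "drive_tool", "data": {"motion": "0 0 -0.02 0; 0 0 -0.06 0; 0 0 -0.06 -4.3; 0 0 -0.06 -4.3; -0.0319 -0.0383 0 0; -0.0319 -0.0383 0 0; -0.0319 -0.0383 0 0; -0.0319 -0.0383 0 0; -0.0319 -0.0383 0 0; -0.0319 -0.0383 0 0"}}

```text
clock: 28.38
tcp_pos: [627.0, 12.3, 196.0]
eef_rot: [[-0.998, 0.068, -0.002], [0.068, 0.998, 0.0], [0.002, 0.0, -1.0]]
force: [0.1, 0.2, -1.8]
opening: 57.2
gripper_force: 44.4
```

{"op": "drive_tool", "data": {"motion": "-0.0319 -0.0383 0 0; 0 0 0 0; 0 0 0.04 0; 0 0 0.02 0; 0 0 0 0; 0 0 0 0; 0 0 0 0; 0 0 0 0"}}

```text
clock: 29.38
tcp_pos: [656.9, -26.7, 138.7]
eef_rot: [[-0.998, 0.067, 0.002], [0.067, 0.998, -0.0], [-0.002, -0.0, -1.0]]
force: [0.1, 0.7, -2.5]
opening: 56.9
gripper_force: 44.3
```

```bash
python3 d.py 656.2 -26.7 90
```

```text
29.375 [656.9 -26.7 138.7] yaw -3.86 d_tool [ 0.8 -0.1 48.7]
```

Aligned. Lowering.

{"op": "drive_tool", "data": {"motion": "0 0 0.02 0; 0 0 0.014 0; 0 0 0.006 0; 0 0 0.006 0; 0 0 0.006 0; 0 0 0.006 0; 0 0 0.005 0; 0 0 0 0; 0 0 0 0"}}

```text
clock: 30.5
tcp_pos: [656.4, -26.7, 74.6]
eef_rot: [[-0.998, 0.067, 0.0], [0.067, 0.998, -0.0], [-0.0, -0.0, -1.0]]
force: [0.6, -0.3, -1.9]
opening: 56.9
gripper_force: 44.4
```

{"op": "drive_tool", "data": {"motion": "0 0 0.005 0; 0 0 0.005 0; 0 0 0.005 0; 0 0 0 0; 0 0 0 0"}}

```text
clock: 31.12
tcp_pos: [656.2, -26.6, 59.3]
eef_rot: [[-0.998, 0.067, -0.0], [0.067, 0.998, -0.0], [0.0, -0.0, -1.0]]
force: [0.5, -0.4, -0.9]
opening: 57.0
gripper_force: 44.4
```

{"op": "drive_tool", "data": {"motion": "0 0 0.002 0; 0 0 0.002 0; 0 0 0.001 0; 0 0 0 0"}}

```text
clock: 31.62
tcp_pos: [656.4, -26.7, 55.8]
eef_rot: [[-0.998, 0.067, 0.0], [0.067, 0.998, -0.0], [-0.0, -0.0, -1.0]]
force: [-4.7, -0.2, 6.6]
opening: 56.5
gripper_force: 45.3
```

{"op": "drive_tool", "data": {"motion": "0 0 0 0; 0 0 0 0; 0 0 0 0; 0 0 -0.02 0; 0 0 -0.05 0; 0 0 -0.03 0; 0 0 0 0; 0 0 0 0", "grip": 0}}

```text
clock: 32.62
tcp_pos: [655.9, -26.6, 154.4]
eef_rot: [[-0.998, 0.067, -0.0], [0.067, 0.998, -0.0], [0.0, -0.0, -1.0]]
force: [-0.0, -0.1, 0.2]
opening: 85.5
gripper_force: 0.0
```

{"op": "drive_tool", "data": {"motion": "0 0 0 0; 0 0 0 0; 0 0 0 0; 0 0 0 0; 0 0 0 0; 0 0 0 0", "grip": 255}}

```text
clock: 33.38
tcp_pos: [656.2, -26.7, 154.4]
eef_rot: [[-0.998, 0.067, 0.0], [0.067, 0.998, -0.0], [-0.0, -0.0, -1.0]]
force: [0.1, 0.1, -0.3]
opening: -0.0
gripper_force: 0.0
```

{"op": "drive_tool", "data": {"motion": "-0.001 0 0.02 0; 0 0 0.02 0; 0 0 0.005 0; 0 0 0 0; 0 0 0 0; 0 0 0 0"}}

```text
clock: 34.12
tcp_pos: [657.8, -26.8, 110.3]
eef_rot: [[-0.998, 0.067, 0.002], [0.067, 0.998, -0.0], [-0.002, -0.0, -1.0]]
force: [0.5, -0.5, 0.1]
opening: -0.0
gripper_force: 0.0
```

{"op": "drive_tool", "data": {"motion": "0 0 0.006 0; 0 0 0.004 0; 0 0 0.003 0; 0 0 0.003 0; 0 0 0 0; 0 0 0 0"}}

```text
clock: 34.88
tcp_pos: [657.2, -26.7, 93.8]
eef_rot: [[-0.998, 0.067, -0.0], [0.067, 0.998, -0.0], [0.0, -0.0, -1.0]]
force: [-2.8, 0.1, 5.9]
opening: 0.1
gripper_force: 2.5
```

{"op": "drive_tool", "data": {"motion": "0 0 0.002 0; 0 0 0.001 0; 0 0 0 0; 0 0 0 0"}}

```text
clock: 35.38
tcp_pos: [657.2, -26.7, 92.0]
eef_rot: [[-0.998, 0.067, 0.0], [0.067, 0.998, -0.0], [-0.0, -0.0, -1.0]]
force: [-6.0, 0.8, 12.0]
opening: -0.1
gripper_force: 5.7
```

{"op": "drive_tool", "data": {"motion": "0 0 0.001 0; 0 0 0 0; 0 0 0 0"}}

```text
clock: 35.75
tcp_pos: [657.3, -26.7, 91.9]
eef_rot: [[-0.998, 0.067, 0.0], [0.067, 0.998, -0.0], [-0.0, -0.0, -1.0]]
force: [-7.1, -0.4, 15.8]
opening: -0.2
gripper_force: 8.1
```

{"op": "drive_tool", "data": {"motion": "0 0 -0.008 0; 0 0 -0.02 0; 0 0 -0.06 0; 0 0 -0.06 0; -0.05 0 -0.03 0; -0.05 0 0 0; 0 0 0 0; 0 0 0 0; 0 0 0 0"}}

```text
clock: 36.88
tcp_pos: [756.3, -33.3, 268.5]
eef_rot: [[-0.998, 0.067, 0.001], [0.067, 0.998, -0.0], [-0.001, -0.0, -1.0]]
force: [-0.1, 0.1, -0.0]
opening: 0.1
gripper_force: 0.0
```

Run:
```python
from h import *
s=bot.get_state();print(s['clock'],s['tcp_pos'])
im=snapshot('wrist')[:,:,::-1].copy();C=cam('wrist',s)
cv2.imwrite('pics/v7.png',np.hstack([topdown(C,im,570,730,-90,40,76,3),topdown(C,im,570,730,-90,40,100,3)]))
```

```text
36.875 [756.25014379 -33.2984311  268.46855362]
```

View pics/v7.png

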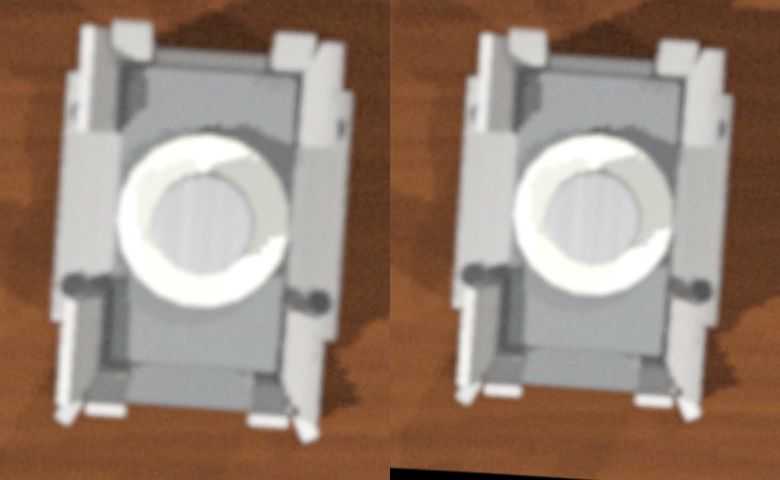

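The lamp head lies flat: its base spans about 100 mm at the z=76 plane. The plunger measures about 32 mm across at the z=100 plane, so it is back up. The push reached its stop at TCP z 91.9 with 15.8 N.

```bash
python3 -c "
from plant import bot
print(bot.sign_off())"
```

```text
the job is handed in; nothing more can be done
None
```

I handed the job in at about 37 s, and no verdict came back: the battery is home against the back stop, the spacer and lamp head lie flat on it, and the switch was pressed to its stop and is up again; the other things on the desk were not touched, as far as I could see.

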